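Clamp the split ring stand in a one-hand ratchet clamp and keep it held

ROBOT

A 7-joint arm with a two-finger parallel gripper is mounted at the origin on the work surface. World frame = base frame: x ahead of the robot, y to its left, z up, the work surface at z = 0. Lengths are in m, angles in rad, forces in N, time in s.
With the tool pointing down it reaches from about 0.4 to 0.85 m from the base axis. Payload 4.4 kg.
Tool frame: the origin (TCP) lies between the finger pads, 19 mm behind the fingertips; this is the grasp point; z points along the fingers, y is the line along which they close (so a half turn about z gives the same grasp; the last joint's range is limited). The gripper opens to 94 mm and grips with 3 to 60 N. Pads are 16 mm wide; open, the fingers measure 119 mm over their backs; the gripper's body (75 mm by 177 mm) begins 78 mm behind the grasp point.
Start: joints at [1.111, 0.628, 0.038, 1.517, -0.027, 0.996, -0.02], TCP at [0.249, -0.6, 0.224] pointing down, gripper open.
Joint ranges: [-3.06, 3.06], [-0.37, 2.12], [-1.25, 1.32], [0.18, 2.47], [-1.1, 4.24], [0.23, 1.98], [-2.94, 2.94]. Speed limits (rad/s): [2.57, 2.57, 3.14, 3.14, 3.14, 3.14, 3.14].

INTERFACE

Orientations are given as a unit quaternion [w, x, y, z].
In Python, from rig import ctrl gives the robot as it stands. The module is installed in compiled form; this text tells all that it offers.
- The arm moves only by the tool step_arm, never from a script. Its argument "plan" is a list that holds one entry, the list of rows, each a list of 6 numbers: the shift along the tool's x, y, z in units of 50 mm (1.0 is 50 mm), then the turn, a rotation vector about the tool's x, y, z in units of 8 degrees (1.0 is 8 degrees). In form: [[[tx, ty, tz, rx, ry, rz], ...]]. A call has 1 to 5 rows; each row shifts and turns the commanded pose from where the row before left it, along the tool's axes as they then stand; what a row does not reach is not made up. A row lasts 1/8 s, in which the tool goes at most 62.5 mm and 10.7 degrees, less where a joint would pass 70% of its speed; a pose out of reach is approached as far as the arm can. A call is refused whole if a number of a shift passes 1 or a number of a turn 1, either way. A call with a gripper value outside its range is refused whole. "grip" is the opening, from 0 (shut) to 1 (fully open), set as the call begins (left out, the last holds). The fingers move at their own pace and stop on an object; "force" is the grip in N (left out, the last holds). Time passes only in rows, so rows that do not move let the fingers close. It gives the time, the measured TCP pose, the force, the opening and the grip force at its end, in the units of the state.
- ctrl.read_state(): the state, without advancing time (a new reading comes with each control period).
- ctrl.read_camera(name): name is "side" or "top" or "wrist"; returns a dict with "image" (420x560x3 uint8, red, green, blue), "camera_matrix" (3x3 intrinsics, pixels), "k1" (the pictures are not rectified: a ray, as slopes to the right and down, at radius r is drawn at 1 + k1 r^2 times it, then the intrinsics apply), "pose" (4x4, takes a point from camera to world coordinates). Camera axes: x right, y down, z forward; pixel columns grow to the right and rows downward; lengths in m; the calibration is good to about 2 mm. A picture is of the moment at which its call begins. There is no depth.
- ctrl.hand_in(): hands the job in; it is judged then, once.
The state is a dict: "t": time; "joint_positions": joint angles; "qd": joint speeds; "tau": joint torques, N m; "tool_pos": TCP position; "tcp_rot": TCP orientation; "ft_force": force on the tool from outside, world axes, zero at the start; "moment": the same for the moment, N m; "width": finger opening in m; "grip_force": force on a finger pad.
Only numpy, scipy, OpenCV 4.12 (cv2) and the standard library are available. Lean on these libraries where they do the work, as an engineer would, in place of code of your own. Each camera call takes 0.05 s, during which the arm holds its last target. There are 200 camera calls.

TASK

Clamp the freshly glued ring stand so that its split closes: stand it upright on the clamp's board close to the fixed jaw, with its dark seam lying across the bar (so that the jaws press the two halves together), and let it go. Then pump the clamp's orange squeeze grip - squeeze fully, let it spring open, squeeze again - until the moving jaw presses the stand firmly against the fixed jaw without crushing it (no more than 35 N); do not push the jaw by hand and leave the other things on the vanity where they are. Finish while still holding the grip squeezed, so that the clamp keeps pressing; do not let go at the end.

Things in the scene. Friction and masses are not known exactly. Their poses are not given: they have to be found in the camera images.
- ring_stand: Ring stand: pale wood block, 56 mm along its x, 40 along y, 40 high, with a pink-gold cone (22 mm wide at its foot, 31 tall) on top; 71 mm in all, about 0.13 kg. A dark glue seam runs round the block's middle in its x-z plane, parallel to its 56 mm long faces. Origin: centre of the underside, z up. Pick from above across the 56 mm (closing along its x). Same after half a turn.
- clamp: Ratchet bar clamp, fixed: brown board 90 (x) by 335 (y) by 12 mm. Origin on the vanity top under the bar, z up, bar along y. Black fixed jaw with orange face at y = +120, 44 wide, top at z = 58 mm; moving jaw (40 wide, 16 thick) closes towards +y. Black housing 48 wide, y -86 to -10, top at z = 76, the orange squeeze grip on it; the bar's toothed tail sticks out at the -y end.
- clamp_seat (a point): Point on the board's top (12 mm above the vanity), on the centre line, 26 mm from the fixed jaw's face: put the ring stand's origin here, its y along the clamp's y (either way round). This leaves 6 mm to the fixed jaw; the moving jaw pushes the stand over as it closes. Axes as the clamp's.
- clamp_grip (a point): Midway between the two paddles of the squeeze grip, 118 mm above the vanity: a good TCP place, pointing down, closing along the clamp's x. Upright orange paddles, each 10 mm thick, 34 along y, z from 76 to 140 mm, at the -x and +x side of this point; 64 mm over their outer faces at rest, 44 squeezed home. Axes as the clamp's.
- grip (a joint): Inward travel (m) of the -x paddle: 0 sprung open, 0.010 squeezed home; the other paddle mirrors it. Spring: 1.5 N per paddle at rest, 4 N at home; it opens by itself. Each full squeeze moves the jaw on by about 18 mm (15 to 21 at the first); the first few mm are idle. The ratchet keeps the jaw there when the grip opens.
- jaw (a joint): Forward travel (m) of the moving jaw, 0 to 0.098, starting between 0 and 0.02; jaw opening = 0.100 - value, so the stand is clamped at about 0.060. It does not go back.
- grip_far: The +x paddle (origin: the clamp's, moved with the paddle). Once the jaw has closed on the stand, a squeeze stalls short of home and the jaw presses with each finger's pinch force less 2 to 5 N (half of it if off centre, with one paddle touched), only while kept squeezed; a pinch of 12 to 25 N is right. If a squeeze gets home (44 mm over the paddles) the jaw gets no force: squeeze again.
- perfume: Bystander: pink glass perfume bottle with a brass twist cap, 45 by 26 by 93 mm, origin centre of the underside. Leave alone.
- hairbrush: Bystander: pink plastic hairbrush lying along its x, 210 mm long. Leave alone.
- lash_curler: Bystander: steel eyelash curler, 125 mm long, lying along its x. Leave alone.
- dish: Bystander: round white ceramic dish, 96 mm across, 22 mm high. Leave alone.
- cream_jar: Bystander: round pink cream jar, 60 mm across, 45 mm high. Leave alone.
- nail_polish: Bystander: small red nail polish bottle, 28 mm across, 70 mm high. Leave alone.
Not all that is in view belongs to the job. What is shaped like the ring_stand but red is not meant.

How it is judged:
By the outcome, as a careful person would: the job done as asked, in the order asked, and still so for the second after the job is handed in, while the arm keeps its last pose, push and grip.
It also fails if it takes over 58 s, if anything falls off the work surface, if the arm or the gripper's body presses on something with over 40 N, if the wrist force passes 120 N, or if a joint passes its speed limit or range.

## Working session

There is one attempt and no reset: what is moved stays moved. The work goes in short steps, Python scripts to look and compute and a tool call to move; the robot and the scene stay as the last step left them, time stands still between calls to the robot, and variables do not carry over. Pictures are saved under pics/ and viewed, at most 10 in all, crops included, and the job is handed in when it is done.

Besides the shell and the picture viewer there is one more tool, called after "Emit:" as name(argument=value, ...) on one line, values as JSON. step_arm: Moves the arm, as the interface text tells. Its arguments: {"type":"object","properties":{"plan":{"type":"array"},"grip":{"type":"number"},"force":{"type":"number"}},"required":["plan"]}

```bash
mkdir -p pics
cat > h.py <<'E'
import numpy as np, cv2, json
from rig import ctrl
def snap(n,tag):
    c=ctrl.read_camera(n); cv2.imwrite(f'pics/{tag}.png',c['image'][:,:,::-1])
    np.savez(f'pics/{tag}.npz',K=c['camera_matrix'],k1=c['k1'],pose=c['pose']); return c
def ray(tag,uv):
    d=np.load(f'pics/{tag}.npz'); K=d['K'];k=float(d['k1']);P=d['pose']
    p=np.array([(uv[0]-K[0,2])/K[0,0],(uv[1]-K[1,2])/K[1,1]]);q=p.copy()
    for _ in range(30): q=p/(1+k*(q@q))
    r=P[:3,:3]@np.array([q[0],q[1],1]); return P[:3,3],r/np.linalg.norm(r)
def onz(tag,uv,z):
    o,r=ray(tag,uv); return o+r*(z-o[2])/r[2]
def proj(tag,X):
    d=np.load(f'pics/{tag}.npz'); K=d['K'];k=float(d['k1']);P=d['pose']
    c=P[:3,:3].T@(np.array(X)-P[:3,3]); s=c[:2]/c[2]; s=s*(1+k*(s@s)); return s*[K[0,0],K[1,1]]+[K[0,2],K[1,2]]
def tri(obs):
    A=np.zeros((3,3));b=np.zeros(3)
    for t,uv in obs:
        o,r=ray(t,uv);M=np.eye(3)-np.outer(r,r);A+=M;b+=M@o
    X=np.linalg.solve(A,b); return X,[np.round(proj(t,X)-uv,1) for t,uv in obs]
E
python3 - <<'E'
from h import *
np.set_printoptions(precision=3,suppress=True)
for n in('top','side','wrist'):
    c=snap(n,n+'0'); print(n,c['pose'][:3,3],c['pose'][:3,2],c['camera_matrix'][0,0],c['k1'])
s=ctrl.read_state();print(s)
a=cv2.imread('pics/top0.png');b=cv2.imread('pics/side0.png')
E
```

```text
top [ 0.391 -0.003  1.285] [ 0.154  0.001 -0.988] 506.1677774188602 -0.07100726048575733
side [-0.218  0.783  0.735] [ 0.623 -0.611 -0.489] 499.7737031042926 -0.007467054687974939
wrist [ 0.312 -0.573  0.385] [-0.215 -0.088 -0.973] 338.6556646537983 -0.04784210416189236
{'t': 0.15, 'joint_positions': array([ 1.111,  0.629,  0.038,  1.518, -0.027,  0.996, -0.02 ]), 'qd': array([-0.001, -0.002,  0.001, -0.004, -0.001, -0.002, -0.003]), 'tau': array([  0.001, -55.01 ,   1.144, -18.682,  -0.052,   0.021,   0.   ]), 'tool_pos': array([ 0.249, -0.6  ,  0.224]), 'tcp_rot': array([-0.001,  0.981,  0.196, -0.   ]), 'ft_force': array([ 0.684,  0.822, -0.813]), 'moment': array([ 0.028, -0.004, -0.034]), 'grip_force': 0.0, 'width': 0.094302088083504}
```

View pics/top0.png

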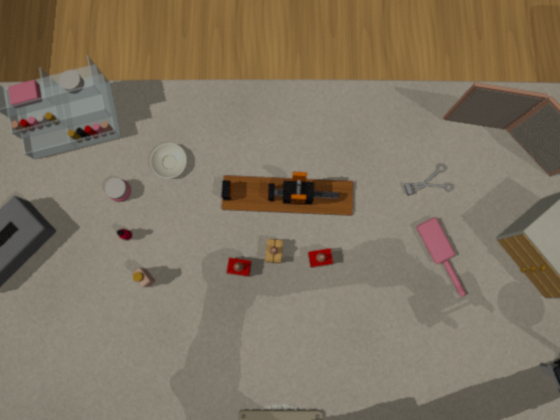

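View pics/side0.png

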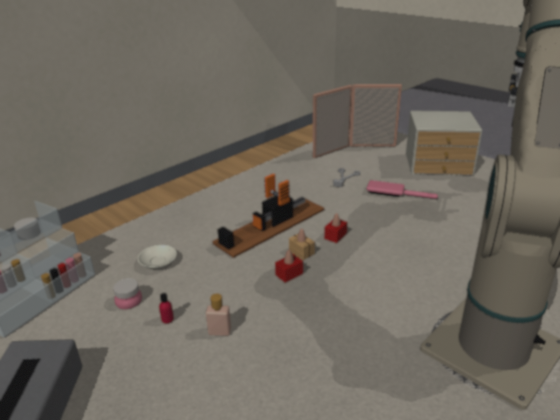

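The top view shows the clamp board at about (222–352, 177–215), with its fixed jaw on the left. The pale stand is at (274,251), between red decoys at (239,267) and (320,257). In the side view the stand is at (302,245). I'll enlarge both.

Run:
```python
from h import *
a=cv2.imread('pics/top0.png')[165:285,215:360];b=cv2.imread('pics/side0.png')[165:285,205:350]
f=lambda x:cv2.resize(x,None,fx=5,fy=5,interpolation=cv2.INTER_CUBIC)
cv2.imwrite('pics/tc.png',f(a));cv2.imwrite('pics/sc.png',f(b))
```

```text
(no output)
```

View pics/tc.png

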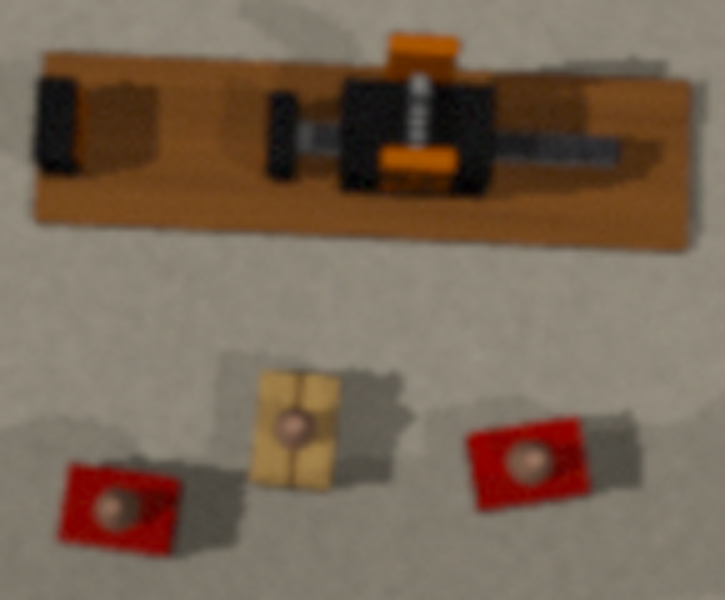

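View pics/sc.png

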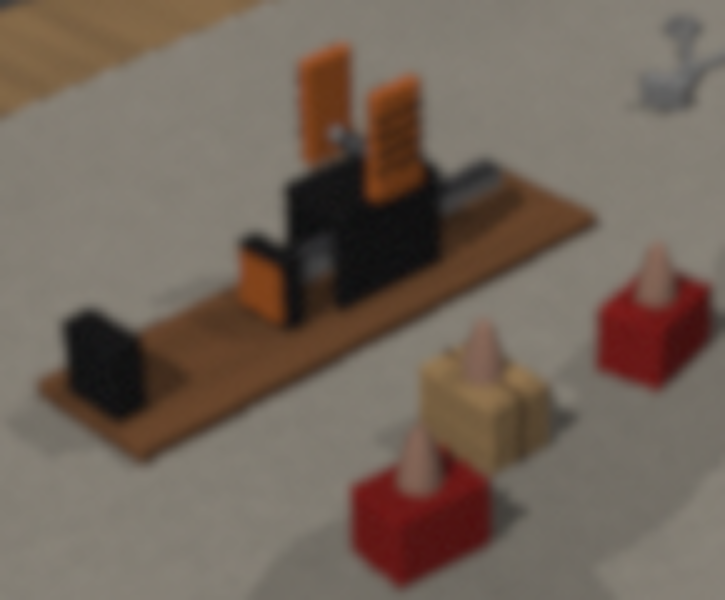

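Run:
```python
from h import *
np.set_printoptions(precision=4,suppress=True)
T=lambda u,v:('top0',np.array([215+(u+.5)/5-.5,165+(v+.5)/5-.5]))
S=lambda u,v:('side0',np.array([205+(u+.5)/5-.5,165+(v+.5)/5-.5]))
c=np.array([onz(*T(*p),.04) for p in [(262,372),(340,376),(330,489),(252,484)]])
print('stand',c[:,:2],c.mean(0),[np.linalg.norm(c[i]-c[i-1]) for i in range(4)])
e=(c[0]+c[1])-(c[2]+c[3]);print('yaw x',np.degrees(np.arctan2(e[1],e[0])))
print('tip',tri([T(294,427),S(484,322)]))
b=np.array([onz(*T(*p),.012) for p in [(43,53),(690,80),(688,250),(37,222)]])
print('board',b[:,:2],b.mean(0),[np.linalg.norm(b[i]-b[i-1]) for i in range(4)])
e=(b[0]-b[1]+b[3]-b[2]);print('yaw',np.degrees(np.arctan2(-e[0],e[1])))
print('corner far-left',tri([T(43,53),S(40,385)]),'right near',tri([T(688,250),S(597,217)]), tri([T(37,222),S(145,456)]))
# paddle tops
print('near paddle top', tri([T(420,152),S(397,85)]))
print('far paddle top', tri([T(425,40),S(327,52)]))
print('jaw +x top-y? face', [onz(*T(*p),.058) for p in [(75,78),(75,172),(38,80),(38,168)]])
print('moving', [onz(*T(*p),.058) for p in [(268,95),(268,180),(298,95),(298,180)]])
print('padd z.14', [onz(*T(*p),.140) for p in [(391,35),(459,38),(459,53),(391,49), (381,147),(458,150),(458,170),(381,168)]])
```

```text
stand [[ 0.5189  0.0308]
 [ 0.5169 -0.0077]
 [ 0.4613 -0.0029]
 [ 0.4636  0.0354]] [0.4902 0.0139 0.04  ] [np.float64(0.05542105989274017), np.float64(0.03858109836461069), np.float64(0.05590006050803516), np.float64(0.03836608123963013)]
yaw x -4.87224778515848
tip (array([0.4894, 0.0144, 0.0669]), [array([0.1, 0.1]), array([-0.1, -0. ])])
board [[ 0.6866  0.1455]
 [ 0.6729 -0.1879]
 [ 0.5844 -0.1851]
 [ 0.5983  0.1468]] [ 0.6356 -0.0202  0.012 ] [np.float64(0.08831624354217045), np.float64(0.3337106974684681), np.float64(0.0885936228920875), np.float64(0.33217462470465586)]
yaw -2.374514708098147
corner far-left (array([0.6873, 0.1452, 0.0036]), [array([0.5, 0.5]), array([-0.6, -0.1])]) right near (array([ 0.5854, -0.1866,  0.003 ]), [array([0.1, 0.1]), array([-0.1, -0. ])]) (array([0.5993, 0.1474, 0.002 ]), [array([0.2, 0.2]), array([-0.3, -0.1])])
near paddle top (array([ 0.6096, -0.0458,  0.1346]), [array([0.7, 0.8]), array([-0.9, -0.1])])
far paddle top (array([ 0.6633, -0.0478,  0.1353]), [array([0.4, 0.5]), array([-0.6, -0.1])])
jaw +x top-y? face [array([0.6632, 0.124 , 0.058 ]), array([0.6158, 0.1231, 0.058 ]), array([0.6622, 0.1423, 0.058 ]), array([0.6178, 0.1414, 0.058 ])]
moving [array([0.6547, 0.0281, 0.058 ]), array([0.612 , 0.0279, 0.058 ]), array([0.6548, 0.0133, 0.058 ]), array([0.612 , 0.0131, 0.058 ])]
padd z.14 [array([ 0.6657, -0.0309,  0.14  ]), array([ 0.6643, -0.0624,  0.14  ]), array([ 0.6572, -0.0624,  0.14  ]), array([ 0.659 , -0.0308,  0.14  ]), array([ 0.6128, -0.0261,  0.14  ]), array([ 0.6114, -0.0616,  0.14  ]), array([ 0.602 , -0.0615,  0.14  ]), array([ 0.6029, -0.0261,  0.14  ])]
```

```bash
cat >> h.py <<'E'
from scipy.spatial.transform import Rotation as Ro
def plan(target,yaw,n):
    """rows bringing TCP to target, pointing down, tool y at world yaw (deg)"""
    s=ctrl.read_state(); q=s['tcp_rot']; R=Ro.from_quat([q[1],q[2],q[3],q[0]]); p=s['tool_pos'].copy()
    a=np.radians(yaw); y=np.array([np.cos(a),np.sin(a),0]); z=np.array([0,0,-1.])
    Rt=Ro.from_matrix(np.c_[np.cross(y,z),y,z]); target=np.array(target); rows=[]
    for i in range(n):
        d=R.inv().apply((target-p)/(n-i))/.05; w=(R.inv()*Rt).as_rotvec()/(n-i)/np.radians(8)
        row=np.round(np.r_[d,w],2)+0.; rows.append(row.tolist())
        p=p+R.apply(row[:3]*.05); R=R*Ro.from_rotvec(row[3:]*np.radians(8))
    print('from',np.round(s['tool_pos'],4),'t',s['t'],'F',np.round(s['ft_force'],1),'w',s['width'])
    for i in range(0,n,5): print(rows[i:i+5])
E
python3 -c "
from h import *
plan([.47,.012,.22],-4.9,15)"
```

```text
from [ 0.2492 -0.5998  0.2236] t 0.15 F [ 0.7  0.8 -0.8] w 0.094302088083504
[[0.58, -0.64, 0.01, 0.0, 0.0, -0.52], [0.63, -0.6, 0.01, 0.0, 0.0, -0.52], [0.67, -0.55, 0.0, 0.0, 0.0, -0.52], [0.71, -0.5, 0.01, 0.0, 0.0, -0.52], [0.74, -0.45, 0.0, 0.0, 0.0, -0.52]]
[[0.77, -0.39, 0.01, 0.0, 0.0, -0.52], [0.8, -0.33, 0.0, 0.0, 0.0, -0.52], [0.82, -0.27, 0.01, 0.0, 0.0, -0.52], [0.84, -0.21, 0.0, 0.0, 0.0, -0.52], [0.86, -0.15, 0.01, 0.0, 0.0, -0.52]]
[[0.86, -0.09, 0.0, 0.0, 0.0, -0.52], [0.87, -0.03, 0.01, 0.0, 0.0, -0.52], [0.87, 0.04, 0.0, 0.0, 0.0, -0.53], [0.86, 0.1, 0.01, 0.0, 0.0, -0.52], [0.86, 0.16, 0.0, -0.01, -0.01, -0.53]]
```

Emit:
step_arm(plan=[[[0.58,-0.64,0,0,0,-0.52],[0.63,-0.6,0,0,0,-0.52],[0.67,-0.55,0,0,0,-0.52],[0.71,-0.5,0,0,0,-0.52],[0.74,-0.45,0,0,0,-0.52]]], grip=1)

```text
t: 0.78
tool_pos: [0.3227, -0.3947, 0.2242]
tcp_rot: [-0.0, 0.929, 0.371, 0.0]
ft_force: [1.0, 1.0, -0.1]
width: 0.0937
grip_force: 0.0
```

Emit:
step_arm(plan=[[[0.77,-0.39,0,0,0,-0.52],[0.8,-0.33,0,0,0,-0.52],[0.82,-0.27,0,0,0,-0.52],[0.84,-0.21,0,0,0,-0.52],[0.86,-0.15,0,0,0,-0.52]]])

```text
t: 1.4
tool_pos: [0.3968, -0.1914, 0.2243]
tcp_rot: [0.0, 0.847, 0.532, 0.0]
ft_force: [1.1, 0.7, 0.8]
width: 0.0941
grip_force: 0.0
```

Emit:
step_arm(plan=[[[0.86,-0.09,0,0,0,-0.52],[0.87,-0.03,0,0,0,-0.52],[0.87,0.04,0,0,0,-0.53],[0.86,0.1,0,0,0,-0.52],[0.86,0.16,0,0,0,-0.53]]])

```text
t: 2.02
tool_pos: [0.4707, 0.0129, 0.2242]
tcp_rot: [0.0, 0.736, 0.677, -0.0]
ft_force: [0.9, -0.2, 0.4]
width: 0.0942
grip_force: 0.0
```

Emit:
step_arm(plan=[[[0,0,0,0,0,0],[0,0,0,0,0,0]]])

```text
t: 2.28
tool_pos: [0.4699, 0.011, 0.224]
tcp_rot: [-0.0, 0.737, 0.676, -0.001]
ft_force: [-0.1, -0.4, 0.5]
width: 0.0937
grip_force: 0.0
```

Run:
```python
from h import *
snap('wrist','w1')
im=cv2.imread('pics/w1.png'); cv2.imwrite('pics/w1b.png',cv2.resize(im,(800,600),interpolation=cv2.INTER_CUBIC))
print(np.round(np.load('pics/w1.npz')['pose'],3))
plan([.4902,.014,.12],-4.9,4)
```

```text
[[ 0.996 -0.084 -0.021  0.476]
 [-0.086 -0.969 -0.233  0.079]
 [-0.001  0.234 -0.972  0.385]
 [ 0.     0.     0.     1.   ]]
from [0.4698 0.0105 0.2241] t 2.325 F [ 0.1 -0.1 -0.5] w 0.09395294771694214
[[0.03, 0.1, 0.52, 0.0, 0.0, 0.0], [0.03, 0.1, 0.52, 0.0, 0.0, 0.0], [0.02, 0.1, 0.52, 0.0, 0.0, -0.01], [0.03, 0.1, 0.52, -0.01, 0.01, 0.0]]
```

View pics/w1b.png

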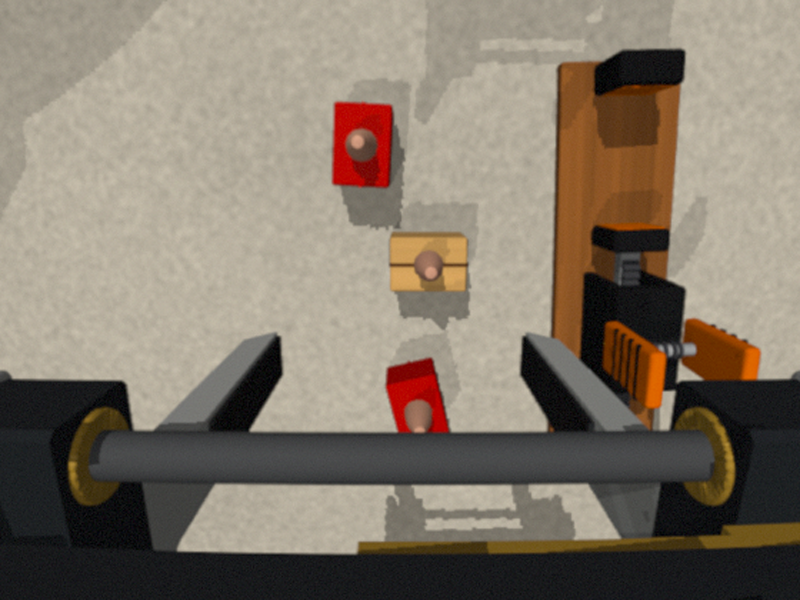

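The wrist view shows the pale stand's top face at about (390–467, 238–290), with the tip at (431,272). The seam runs horizontally. The board's left-top corner is at (558,63) and the paddle tops are at about (662,400) and (757,350). The reds are clear of the fingers.

Run:
```python
from h import *
np.set_printoptions(precision=4,suppress=True)
T=lambda u,v:('top0',np.array([215+(u+.5)/5-.5,165+(v+.5)/5-.5]))
S=lambda u,v:('side0',np.array([205+(u+.5)/5-.5,165+(v+.5)/5-.5]))
W=lambda u,v:('w1',np.array([u*.7,v*.7]))
c=np.array([onz(*W(*p),.04) for p in [(467,238),(467,290),(390,290),(390,238)]])
print(c,c.mean(0),[np.linalg.norm(c[i]-c[i-1]) for i in range(4)])
e=c[0]+c[1]-c[2]-c[3];print('yaw',np.degrees(np.arctan2(e[1],e[0])))
print('tip',tri([T(294,427),S(484,322),W(431,272)]))
print('corner +x+y block',tri([T(262,372),W(467,238)]),tri([T(252,484),W(390,238)]))
print('board corner',tri([T(37,222),S(145,456),W(558,63)]), onz(*W(558,63),.012), onz(*W(681,62),.012))
print('board L edge', onz(*W(553,340),.012), 'R', onz(*W(672,230),.012))
print('jaw top far +x', tri([T(38,80),W(684,50)]), 'near', tri([T(75,78),W(684,82)]),tri([T(75,172),W(597,93)]))
print('moving front top', tri([T(268,180),W(594,231)]),tri([T(268,95),W(667,228)]))
```

```text
[[ 0.5196  0.0339  0.04  ]
 [ 0.5175 -0.0042  0.04  ]
 [ 0.4613  0.0007  0.04  ]
 [ 0.4648  0.0386  0.04  ]] [0.4908 0.0172 0.04  ] [np.float64(0.05498695862493815), np.float64(0.038117827194911524), np.float64(0.05636847265221967), np.float64(0.038073012282861876)]
yaw -4.9319897463946445
tip (array([0.4899, 0.0151, 0.0666]), [array([-0.2, -0.1]), array([-0.4,  0.1]), array([-1. ,  1.6])])
corner +x+y block (array([0.5213, 0.0314, 0.0216]), [array([-0. , -0.2]), array([-0.5,  0.1])]) (array([0.4645, 0.0362, 0.0209]), [array([-0.1,  0.1]), array([0.3, 0.1])])
board corner (array([0.5982, 0.1496, 0.0043]), [array([-0.7,  0.5]), array([-0.8, -0.3]), array([-0.3,  3.2])]) [0.5961 0.1513 0.012 ] [0.6869 0.146  0.012 ]
board L edge [ 0.5886 -0.0587  0.012 ] R [0.6836 0.0232 0.012 ]
jaw top far +x (array([0.6613, 0.1431, 0.0609]), [array([-0.4,  0.1]), array([0.2, 1.3])]) near (array([0.6632, 0.1246, 0.0581]), [array([-0.3,  0. ]), array([0. , 0.8])]) (array([0.624 , 0.1281, 0.013 ]), [array([-0.1,  0. ]), array([0. , 0.3])])
moving front top (array([0.6186, 0.0287, 0.0204]), [array([0.1, 0. ]), array([ 0.1, -0.1])]) (array([0.6566, 0.0296, 0.0525]), [array([-0.5, -0.3]), array([-0.8,  1.4])])
```

```bash
python3 -c "
from h import *
plan([.4905,.0155,.03],-4.9,8)"
```

```text
from [0.4698 0.0105 0.2241] t 2.325 F [ 0.1 -0.1 -0.5] w 0.09395294771694214
[[0.02, 0.05, 0.49, 0.0, 0.0, 0.0], [0.02, 0.05, 0.48, 0.0, 0.0, 0.0], [0.02, 0.05, 0.49, 0.0, 0.0, 0.0], [0.02, 0.05, 0.48, 0.0, 0.0, 0.0], [0.01, 0.05, 0.49, 0.0, 0.0, 0.0]]
[[0.02, 0.05, 0.48, 0.0, 0.0, 0.0], [0.01, 0.05, 0.49, 0.0, 0.0, -0.01], [0.02, 0.06, 0.48, -0.01, 0.01, 0.0]]
```

Emit:
step_arm(plan=[[[0.03,0.1,0.5,0,0,0],[0.03,0.1,0.5,0,0,0],[0.03,0.1,0.5,0,0,0],[0.03,0.1,0.5,0,0,0],[0,0,0.5,0,0,0]]])

```text
t: 2.95
tool_pos: [0.491, 0.0143, 0.0986]
tcp_rot: [0.0, 0.738, 0.675, -0.0]
ft_force: [0.1, -0.5, -0.5]
width: 0.0942
grip_force: 0.0
```

Emit:
step_arm(plan=[[[0.02,0,0.5,0,0,0],[0,0,0.5,0,0,0],[0,0,0.38,0,0,0],[0,0,0,0,0,0],[0,0,0,0,0,0]]])

```text
t: 3.58
tool_pos: [0.4912, 0.0162, 0.0309]
tcp_rot: [0.0, 0.737, 0.676, 0.0]
ft_force: [0.6, 0.2, -0.5]
width: 0.0941
grip_force: 0.0
```

Emit:
step_arm(plan=[[[0,0,0,0,0,0],[0,0,0,0,0,0],[0,0,0,0,0,0],[0,0,0,0,0,0],[0,0,0,0,0,0]]], grip=0, force=20)

```text
t: 4.2
tool_pos: [0.4909, 0.017, 0.0304]
tcp_rot: [0.0, 0.737, 0.676, -0.0]
ft_force: [-0.3, 0.1, 3.0]
width: 0.0558
grip_force: 20.0
```

Emit:
step_arm(plan=[[[0,0,0,0,0,0],[0,0,0,0,0,0],[0,0,0,0,0,0]]])

```text
t: 4.58
tool_pos: [0.4908, 0.017, 0.0304]
tcp_rot: [0.0, 0.737, 0.676, -0.0]
ft_force: [-1.0, -0.2, 3.9]
width: 0.056
grip_force: 20.0
```

Emit:
step_arm(plan=[[[0,0,-0.5,0,0,0],[0,0,-0.7,0,0,0],[0,0,-0.8,0,0,0],[0,0,-0.8,0,0,0],[0,0,0,0,0,0]]])

```text
t: 5.2
tool_pos: [0.493, 0.0172, 0.1726]
tcp_rot: [0.002, 0.737, 0.676, 0.002]
ft_force: [-0.3, 0.3, -1.1]
width: 0.0558
grip_force: 20.0
```

```bash
python3 -c "
from h import *
plan([.640,.0995,.17],-2.4,5)
plan([.640,.0995,.042],-2.4,5)"
```

```text
from [0.493  0.0172 0.1726] t 5.2 F [-0.3  0.3 -1.1] w 0.055803257170075185
[[0.38, 0.56, 0.01, 0.01, 0.0, -0.06], [0.37, 0.56, 0.01, 0.01, 0.0, -0.06], [0.37, 0.56, 0.01, 0.01, 0.0, -0.06], [0.36, 0.57, 0.02, 0.01, 0.0, -0.07], [0.36, 0.57, 0.01, 0.0, -0.01, -0.06]]
from [0.493  0.0172 0.1726] t 5.2 F [-0.3  0.3 -1.1] w 0.055803257170075185
[[0.38, 0.55, 0.53, 0.01, 0.0, -0.06], [0.37, 0.56, 0.52, 0.01, 0.0, -0.06], [0.37, 0.56, 0.52, 0.01, 0.0, -0.06], [0.36, 0.57, 0.53, 0.01, 0.0, -0.07], [0.36, 0.57, 0.52, 0.0, -0.01, -0.06]]
```

Emit:
step_arm(plan=[[[0.37,0.57,0,0,0,-0.06],[0.37,0.57,0,0,0,-0.06],[0.37,0.57,0,0,0,-0.06],[0.37,0.57,0,0,0,-0.06],[0.37,0.57,0,0,0,-0.06]]])

```text
t: 5.82
tool_pos: [0.6394, 0.0997, 0.1681]
tcp_rot: [-0.001, 0.722, 0.692, -0.001]
ft_force: [0.0, -0.6, -1.0]
width: 0.0558
grip_force: 20.0
```

Emit:
step_arm(plan=[[[0,0,0.5,0,0,0],[0,0,0.5,0,0,0],[0,0,0,0,0,0],[0,0,0,0,0,0],[0,0,0,0,0,0]]])

```text
t: 6.45
tool_pos: [0.64, 0.0997, 0.1212]
tcp_rot: [0.0, 0.722, 0.692, 0.001]
ft_force: [0.1, 0.2, -1.5]
width: 0.0556
grip_force: 20.0
```

Run:
```python
from h import *
snap('wrist','w2')
im=cv2.imread('pics/w2.png'); cv2.imwrite('pics/w2b.png',cv2.resize(im,(800,600),interpolation=cv2.INTER_CUBIC))
plan([.640,.0995,.043],-2.4,4)
```

```text
from [0.64   0.0996 0.1213] t 6.5 F [-0.2 -0.5 -0.8] w 0.05578666444013592
[[0.0, 0.0, 0.39, 0.0, 0.0, 0.0], [0.0, 0.0, 0.39, 0.0, 0.0, 0.0], [0.0, 0.0, 0.39, 0.01, 0.0, -0.01], [0.0, 0.0, 0.4, 0.0, 0.0, 0.0]]
```

View pics/w2b.png

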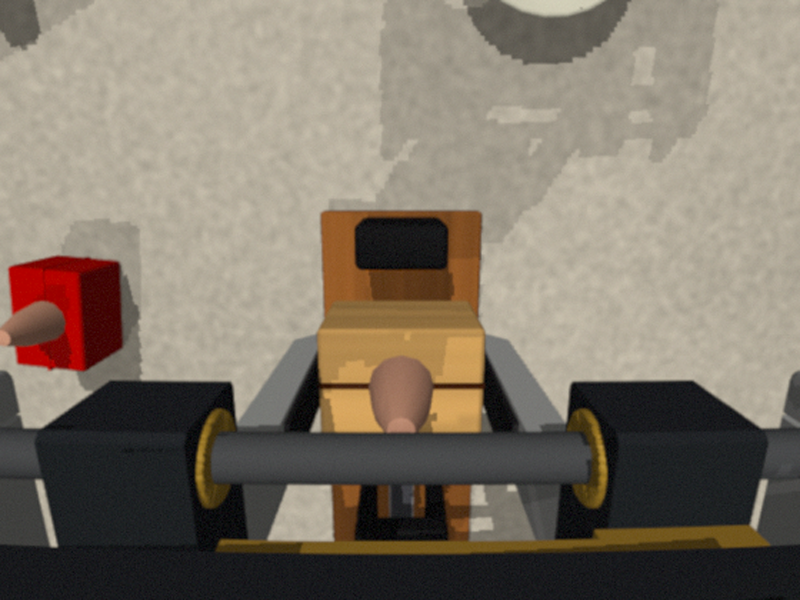

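The wrist view shows the held stand with its top edge at (319–483, 331) and the seam across at v=385. The fixed jaw's front top edge is at (357–447, 268), and both are centred at u≈401.

Run:
```python
from h import *
W=lambda u,v:('w2',np.array([u*.7,v*.7]))
zt=ctrl.read_state()['tool_pos'][2]-.0304+.04
for p in[(319,331),(483,331),(401,385)]: print('block',onz(*W(*p),zt))
for p in[(357,268),(447,268)]: print('jaw',onz(*W(*p),.058))
for p in[(321,211),(481,211)]: print('board',onz(*W(*p),.012))
```

```text
block [0.61454626 0.12028442 0.13086617]
block [0.66831195 0.11788026 0.13086617]
block [0.64058127 0.10003263 0.13086617]
jaw [0.62123667 0.12780726 0.058     ]
jaw [0.66355108 0.12592594 0.058     ]
board [0.5988806  0.15252785 0.012     ]
board [0.68726833 0.14861552 0.012     ]
```

Emit:
step_arm(plan=[[[0.02,0,0.5,0,0,0],[0,0.01,0.5,0,0,0],[0,0,0.3,0,0,0],[0,0,0.2,0,0,0],[0,0,0,0,0,0]]])

```text
t: 7.12
tool_pos: [0.6398, 0.1005, 0.0451]
tcp_rot: [-0.0, 0.722, 0.692, -0.0]
ft_force: [-0.0, 0.3, -0.4]
width: 0.0554
grip_force: 20.0
```

Emit:
step_arm(plan=[[[0,0,0.06,0,0,0],[0,0,0,0,0,0]]])

```text
t: 7.38
tool_pos: [0.6402, 0.1005, 0.0427]
tcp_rot: [0.0, 0.722, 0.692, 0.0]
ft_force: [0.3, -0.5, -0.9]
width: 0.0558
grip_force: 20.0
```

Emit:
step_arm(plan=[[[0,0,0.02,0,0,0],[0,0,0,0,0,0]]])

```text
t: 7.62
tool_pos: [0.6403, 0.1006, 0.0425]
tcp_rot: [0.0, 0.722, 0.692, 0.0]
ft_force: [-1.1, -0.1, 6.0]
width: 0.0558
grip_force: 20.0
```

Emit:
step_arm(plan=[[[0,0,0,0,0,0],[0,0,0,0,0,0],[0,0,0,0,0,0],[0,0,0,0,0,0]]], grip=1)

```text
t: 8.12
tool_pos: [0.6399, 0.1005, 0.0412]
tcp_rot: [-0.0, 0.722, 0.692, -0.0]
ft_force: [0.2, 0.1, -0.9]
width: 0.0922
grip_force: 0.0
```

Emit:
step_arm(plan=[[[0,0,-0.5,0,0,0],[0,0,-0.8,0,0,0],[0,0,-0.9,0,0,0],[0,0,-0.9,0,0,0],[0,0,0,0,0,0]]])

```text
t: 8.75
tool_pos: [0.6424, 0.1013, 0.2004]
tcp_rot: [0.002, 0.722, 0.692, 0.003]
ft_force: [0.5, -0.6, -0.8]
width: 0.0939
grip_force: 0.0
```

Run:
```python
from h import *
plan([.6355,-.045,.21],-2.4,5)
```

```text
from [0.6424 0.1013 0.2004] t 8.75 F [ 0.5 -0.6 -0.8] w 0.0938924779914991
[[-0.59, 0.0, -0.04, 0.01, 0.0, 0.0], [-0.58, 0.0, -0.04, 0.01, 0.0, 0.0], [-0.59, 0.0, -0.04, 0.01, 0.0, 0.0], [-0.58, -0.01, -0.04, 0.01, -0.01, -0.01], [-0.59, 0.0, -0.04, 0.01, 0.0, 0.0]]
```

Emit:
step_arm(plan=[[[-0.58,0,0,0,0,0],[-0.58,0,0,0,0,0],[-0.58,0,0,0,0,0],[-0.58,0,0,0,0,0],[-0.58,0,0,0,0,0]]])

```text
t: 9.38
tool_pos: [0.6328, -0.0454, 0.1949]
tcp_rot: [-0.001, 0.722, 0.692, -0.001]
ft_force: [0.1, -0.3, 0.6]
width: 0.094
grip_force: 0.0
```

Emit:
step_arm(plan=[[[0,0,0,0,0,0],[0,0,0,0,0,0]]])

```text
t: 9.62
tool_pos: [0.6333, -0.0427, 0.1957]
tcp_rot: [-0.001, 0.722, 0.692, 0.0]
ft_force: [-1.1, 0.5, 0.7]
width: 0.0937
grip_force: 0.0
```

Run:
```python
from h import *
snap('wrist','w3')
im=cv2.imread('pics/w3.png'); cv2.imwrite('pics/w3b.png',cv2.resize(im,(800,600),interpolation=cv2.INTER_CUBIC))
plan([.6355,-.045,.118],-2.4,5)
```

```text
from [ 0.6335 -0.0422  0.1959] t 9.675 F [ 0.2  0.5 -0.1] w 0.09405706328391966
[[-0.01, 0.01, 0.31, 0.0, 0.0, 0.0], [-0.01, 0.01, 0.31, 0.0, 0.0, 0.0], [-0.01, 0.01, 0.31, 0.0, 0.0, 0.0], [-0.01, 0.01, 0.31, 0.0, -0.01, 0.0], [-0.02, 0.0, 0.32, 0.0, 0.0, 0.01]]
```

View pics/w3b.png

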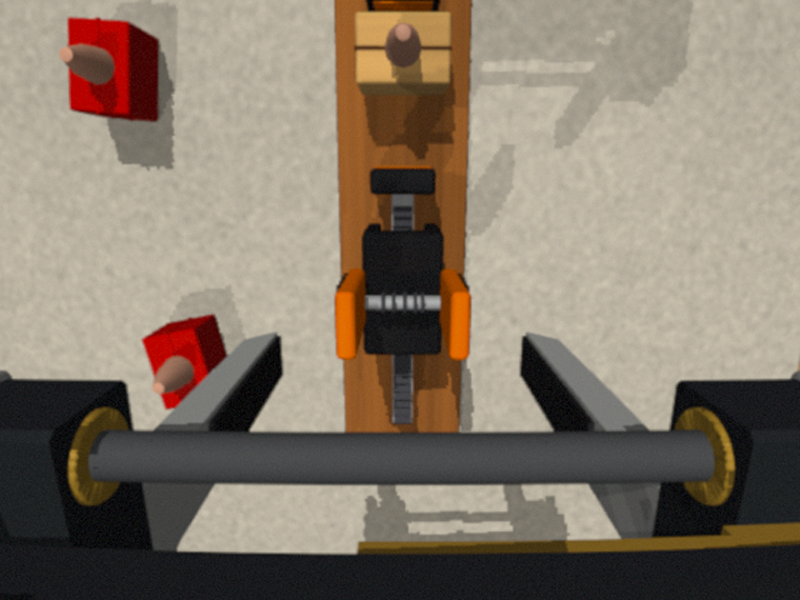

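The stand is upright at (403,50), square to the bar with its seam across it and close to the fixed jaw. The paddle tops are at (337–356, 290–358) and (450–469, 290–358).

Run:
```python
from h import *
W=lambda u,v:('w3',np.array([u*.7,v*.7]))
for p in[(337,357),(469,357),(338,291),(468,291)]: print(onz(*W(*p),.14))
```

```text
[ 0.60280149 -0.05569576  0.14      ]
[ 0.66556561 -0.05837228  0.14      ]
[ 0.60565282 -0.02356558  0.14      ]
[ 0.66541072 -0.02611889  0.14      ]
```

Emit:
step_arm(plan=[[[-0.01,0.01,0.4,0,0,0],[0,0,0.5,0,0,0],[0,0,0.4,0,0,0],[0,0,0.26,0,0,0],[0,0,0,0,0,0]]])

```text
t: 10.3
tool_pos: [0.6336, -0.0438, 0.1175]
tcp_rot: [-0.001, 0.722, 0.692, -0.0]
ft_force: [-0.4, -0.2, -0.3]
width: 0.0935
grip_force: 0.0
```

Emit:
step_arm(plan=[[[0,0,0,0,0,0],[0,0,0,0,0,0],[0,0,0,0,0,0],[0,0,0,0,0,0],[0,0,0,0,0,0]]], grip=0, force=18)

```text
t: 10.92
tool_pos: [0.6339, -0.045, 0.1188]
tcp_rot: [-0.0, 0.722, 0.692, -0.0]
ft_force: [-2.4, 0.2, 6.3]
width: 0.0482
grip_force: 18.0
```

Emit:
step_arm(plan=[[[0,0,0,0,0,0],[0,0,0,0,0,0],[0,0,0,0,0,0]]])

```text
t: 11.3
tool_pos: [0.6339, -0.045, 0.1188]
tcp_rot: [-0.0, 0.722, 0.692, -0.0]
ft_force: [-2.0, -0.5, 6.6]
width: 0.0427
grip_force: 18.0
```

Emit:
step_arm(plan=[[[0,0,0,0,0,0],[0,0,0,0,0,0],[0,0,0,0,0,0],[0,0,0,0,0,0]]], grip=0.8)

```text
t: 11.8
tool_pos: [0.6342, -0.0449, 0.1181]
tcp_rot: [0.0, 0.722, 0.692, 0.0]
ft_force: [-0.7, 0.4, -0.4]
width: 0.0745
grip_force: 0.0
```

Emit:
step_arm(plan=[[[0,0,0,0,0,0],[0,0,0,0,0,0],[0,0,0,0,0,0],[0,0,0,0,0,0],[0,0,0,0,0,0]]], grip=0)

```text
t: 12.42
tool_pos: [0.6339, -0.0449, 0.1183]
tcp_rot: [-0.0, 0.722, 0.692, -0.0]
ft_force: [-1.6, -0.9, 1.2]
width: 0.0424
grip_force: 18.0
```

Emit:
step_arm(plan=[[[0,0,0,0,0,0],[0,0,0,0,0,0],[0,0,0,0,0,0]]])

```text
t: 12.8
tool_pos: [0.6339, -0.0449, 0.1183]
tcp_rot: [-0.0, 0.722, 0.692, -0.0]
ft_force: [-2.1, -0.0, 2.2]
width: 0.043
grip_force: 18.0
```

Run:
```python
from h import *
snap('wrist','w4');snap('top','t4')
im=cv2.imread('pics/w4.png')[:260,150:430]
cv2.imwrite('pics/w4b.png',cv2.resize(im,None,fx=2,fy=2,interpolation=cv2.INTER_CUBIC))
```

```text
(no output)
```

View pics/w4b.png

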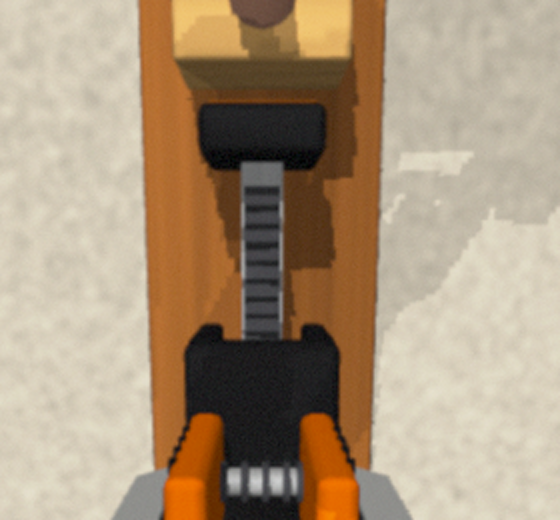

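The moving jaw has advanced to (200–325, 105–165), a short gap from the stand at v≈90. The stand is still square, so I'll keep pumping.

Emit:
step_arm(plan=[[[0,0,0,0,0,0],[0,-0.01,0,0,0,0],[0,0,0,0,0,0],[0,0,0,0,0,0]]], grip=0.8)

```text
t: 13.4
tool_pos: [0.634, -0.0448, 0.1183]
tcp_rot: [0.0, 0.722, 0.692, 0.0]
ft_force: [0.6, -0.9, 0.2]
width: 0.0747
grip_force: 0.0
```

Emit:
step_arm(plan=[[[0,0,0,0,0,0],[0,0,0,0,0,0],[0,0,0,0,0,0],[0,0,0,0,0,0],[0,0,0,0,0,0]]], grip=0)

```text
t: 14.02
tool_pos: [0.6338, -0.0449, 0.1184]
tcp_rot: [0.0, 0.722, 0.692, 0.0]
ft_force: [0.8, -1.4, -0.4]
width: 0.0428
grip_force: 18.0
```

Emit:
step_arm(plan=[[[0,0,0,0,0,0],[0,0,0,0,0,0],[0,0,0,0,0,0],[0,0,0,0,0,0]]])

```text
t: 14.52
tool_pos: [0.6338, -0.0449, 0.1184]
tcp_rot: [0.0, 0.722, 0.692, 0.0]
ft_force: [1.5, -0.5, 0.5]
width: 0.0431
grip_force: 18.0
```

Emit:
step_arm(plan=[[[0,0,0,0,0,0],[0,0,0,0,0,0],[0,0,0,0,0,0],[0,0,0,0,0,0]]], grip=0.8)

```text
t: 15.02
tool_pos: [0.6333, -0.0448, 0.1182]
tcp_rot: [-0.0, 0.722, 0.692, -0.0]
ft_force: [0.6, -0.7, 0.2]
width: 0.0747
grip_force: 0.0
```

Emit:
step_arm(plan=[[[0,0,0,0,0,0],[0,0,0,0,0,0],[0,0,0,0,0,0],[0,0,0,0,0,0],[0,0,0,0,0,0]]], grip=0)

```text
t: 15.65
tool_pos: [0.6338, -0.0449, 0.1184]
tcp_rot: [0.0, 0.722, 0.692, 0.0]
ft_force: [0.9, -0.6, 0.4]
width: 0.0593
grip_force: 18.0
```

Emit:
step_arm(plan=[[[0,0,0,0,0,0],[0,0,0,0,0,0],[0,0,0,0,0,0],[0,0,0,0,0,0],[0,0,0,0,0,0]]])

```text
t: 16.27
tool_pos: [0.6338, -0.0448, 0.1184]
tcp_rot: [0.0, 0.722, 0.692, 0.0]
ft_force: [0.8, -1.3, 0.7]
width: 0.0593
grip_force: 18.0
```

Run:
```python
from h import *
snap('wrist','w5')
a=cv2.imread('pics/w5.png')[:260,130:430]; snap('side','s5');b=cv2.imread('pics/s5.png')[165:295,200:350]
cv2.imwrite('pics/w5b.png',np.hstack([cv2.resize(a,(450,390)),cv2.resize(b,(350,390),interpolation=cv2.INTER_CUBIC)]))
```

```text
(no output)
```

View pics/w5b.png

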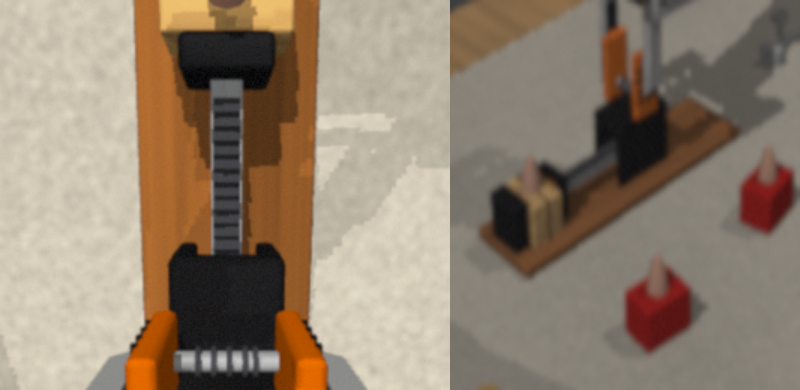

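The moving jaw now sits flat on the stand, which is upright and flush against the fixed jaw. The squeeze stalled at 59 mm (not home) with an 18 N pinch, balanced (side force about 1 N).

```bash
python3 -c "
from h import *
print(ctrl.hand_in())"
```

```text
the job is handed in; nothing more can be done
None
```

The ring stand is clamped upright against the fixed jaw with its seam across the bar. The job was handed in at about 16 s with the grip still squeezed at an 18 N pinch, so the jaw should press with about 13–16 N.

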